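Tuck the flashing strip under the lapped shingles and hold it pressed flat

TASK

Pick up the aluminium flashing strip and slide the free edge of its flat leaf under the lower edge of the lapped shingle row on the small roof panel, without lifting the shingles, until the leaf meets the batten hidden beneath them, square to the row and with its ends in line with the row's ends. Finish while holding it there, still gripping the strip and pressing it down firmly and flat on the roof board; leave the glue bottle, small tin and screwdriver where they are.

Things in the scene. Friction and masses are not known exactly. Their poses are not given: they have to be found in the camera images.
- strip_grip (a point): Loose bare-aluminium flashing strip, L in section, 140 mm long, about 150 g, upstand pointing up. This point: centre of the upstand (10 mm thick, 40 mm tall), 20 mm above the strip's underside. x: from the upstand across the flat leaf to its free edge; y: along the strip's length; z: up. Grip the upstand by its middle, fingers closing across the 10 mm (along x).
- strip_edge (a point): Middle of the free edge of the strip's leaf, on its underside: 80 mm along x and 20 mm below strip_grip. Same axes. The leaf is 4 mm thick, 140 mm long, and reaches from 5 to 80 mm along x from strip_grip.
- strip: The whole flashing strip; starts lying leaf-down on the bench. Origin at the middle of the upstand's foot, on the underside, 20 mm below strip_grip. Leaf and upstand share one flat underside. Same axes.
- lap_mouth (a point): Fixed point on the roof board's top face, straight below the middle of the shingle row's free lower edge. x: level, the way the leaf is pushed in; y: along the shingle edge; z: up. The opening under the shingles is 9 mm high; the row spans y = -70 to 70 mm. A batten as high as the opening closes it at x = 30 mm: the leaf's stop. Bare board before the mouth from x = -115 mm to 0.
- roof_deck: Plywood roof board, fixed, flat, 240 x 190 x 18 mm, top 18 mm above the bench. Origin on the bench straight below lap_mouth, same axes; it reaches from x = -115 to 125 mm, y = -95 to 95 mm. Highest part on it: a fixed second course over the shingles from x = 63 mm on, its top 19.5 mm above the board.
- shingles (a joint): How far the lapped shingle row (weathered grey-brown wood, 85 x 140 x 6 mm, about 120 g) is lifted, in rad. It turns freely about its upper edge, 85 mm along x from lap_mouth: 0 = lying down as it should, positive = lower edge raised (0.01 rad = 0.85 mm). Only its weight keeps it down.
- glue: White glue bottle, 44 mm across, 100 mm tall, standing loose on the bench. Bystander. Origin at the centre of its underside.
- nail_tin: Open steel tin, 68 mm across, 45 mm tall, loose on the bench. Bystander. Origin at the centre of its underside.
- driver: Screwdriver, 170 mm long, lying loose on the bench. Bystander. Origin under its middle, x along it towards the tip.
Mind the look-alikes: they are no part of the job. What is meant by the strip is not purple, and is the smaller of those in its own colour.

How it is judged:
By the outcome, as a careful person would: the job done as asked, in the order asked, and still so for the second after the job is handed in, while the arm keeps its last pose, push and grip.
It also fails if it takes over 38 s, if anything falls off the work surface, if the arm or the gripper's body presses on something with over 40 N, if the wrist force passes 120 N, or if a joint passes its speed limit or range.

ROBOT

A 7-joint arm with a two-finger parallel gripper is mounted at the origin on the work surface. World frame = base frame: x ahead of the robot, y to its left, z up, the work surface at z = 0. Lengths are in m, angles in rad, forces in N, time in s.
With the tool pointing down it reaches from about 0.425 to 0.925 m from the base axis. Payload 6.8 kg.
Tool frame: the origin (TCP) lies on the centre line of the jaws, within the pads' length; the fingertips stand 17 mm ahead of it and the grasp point (between the pads) lies 2 mm behind it; z points along the fingers, x is the direction in which the jaws open and shut, and the axes are right-handed (so a half turn about z gives the same grasp; the last joint's range is limited). The gripper opens to 88 mm and grips with 3 to 60 N. Pads are 20 mm wide; open, the fingers measure 115 mm over their backs; the gripper's body (75 mm by 178 mm) begins 61 mm behind the grasp point.
Start: joints at [1.116, 0.477, 0.022, 1.555, -0.011, 1.109, -0.083], TCP at [0.229, -0.635, 0.24] pointing down, gripper open.
Joint ranges: [-2.96, 2.96], [-0.34, 2.1], [-1.41, 1.46], [0.24, 2.44], [-1.37, 4.51], [0.17, 1.92], [-2.96, 2.96]. Speed limits (rad/s): [2.39, 2.39, 3.14, 3.14, 3.14, 3.14, 3.14].

INTERFACE

Orientations are given as a unit quaternion [w, x, y, z].
In Python, from bench import state, capture, get_calibration, job_done gives the robot as it stands. The module is installed in compiled form; this text tells all that it offers.
- The arm moves only by the tool step_arm, never from a script. Its argument "deltas" is a list of rows, each a list of 2 entries, a list of its own where there are three numbers: the shift along the tool's x, y, z in mm, then the turn about the tool's z in degrees. A call has 1 to 8 rows; each row is the pose to reach, as a shift and turn from the pose commanded when the call began, along the tool's axes at that moment; what a row does not reach only later rows make up. A row lasts 1/8 s, in which the tool goes at most 62.5 mm and 10.7 degrees, less where a joint would pass 70% of its speed; a pose out of reach is approached as far as the arm can. A call with a gripper value outside its range is refused whole. "hand" is the opening, from 0 (shut) to 1 (fully open), set as the call begins (left out, the last holds). The fingers move at their own pace and stop on an object; the grip force is fixed at half the most. Time passes only in rows, so rows that repeat a pose let the fingers close. It gives the time, the measured TCP pose, the force and the opening at its end, in the units of the state.
- state(): the state, without advancing time (a new reading comes with each control period).
- capture(name): name is "scene" or "top"; returns the picture (480x640x3 uint8, blue, green, red); there is no depth.
- get_calibration(name): a dict with "K" (3x3 intrinsics, pixels), "R" (3x3) and "t" (3): a world point X has camera coordinates R X + t. Camera axes: x right, y down, z forward; pixel columns grow to the right and rows downward; lengths in m; the calibration is good to about 2 mm. A picture is of the moment at which its call begins. get_calibration takes no time and is no camera call.
- job_done(): hands the job in, once; it reports no verdict.
The state is a dict: "time": time; "qpos": joint angles; "qd": joint speeds; "joint_efforts": joint torques, N m; "ee_pos": TCP position; "tool_rot": TCP orientation; "ft_force": force on the tool from outside, world axes, zero at the start; "torque": the same for the moment, N m; "finger_gap": finger opening in m.
Only numpy, scipy, OpenCV 4.12 (cv2) and the standard library are available. Lean on these libraries where they do the work, as an engineer would, in place of code of your own. Each camera call takes 0.05 s, during which the arm holds its last target.

## Working session

There is one attempt and no reset: what is moved stays moved. The work goes in short steps, Python scripts to look and compute and a tool call to move; the robot and the scene stay as the last step left them, time stands still between calls to the robot, and variables do not carry over. Pictures are saved under pics/ and viewed, and the job is handed in when it is done.

Besides the shell and the picture viewer there is one more tool, called after "Emit:" as name([rows], argument=value, ...), one row to a line, values as JSON. step_arm: Moves the arm, as the interface text tells. Its arguments: {"type":"object","properties":{"deltas":{"type":"array","items":{"type":"array"}},"hand":{"type":"number"}},"required":["deltas"]}

```bash
mkdir -p pics
python3 - <<'E'
from bench import *
import cv2
for n in ("scene","top"):
    cv2.imwrite(f"pics/{n}0.png",capture(n))
    c=get_calibration(n); print(n,c)
s=state();print(s)
E
```

```text
scene {'K': array([[507.05551199,   0.        , 315.25008276],
       [  0.        , 507.05551199, 239.44683391],
       [  0.        ,   0.        ,   1.        ]]), 'R': array([[-0.86764545,  0.49716781,  0.00394283],
       [ 0.30897421,  0.54539358, -0.77915388],
       [-0.38952063, -0.67481109, -0.62682029]]), 't': array([ 0.43341028, -0.0894558 ,  1.30107932])}
top {'K': array([[483.35274221,   0.        , 312.17598241],
       [  0.        , 483.35274221, 245.29006845],
       [  0.        ,   0.        ,   1.        ]]), 'R': array([[-0.05307114, -0.99857847, -0.00494849],
       [-0.97550251,  0.0529029 , -0.21353253],
       [ 0.21349078, -0.00650515, -0.97692342]]), 't': array([-0.00408627,  0.50476612,  1.08362481])}
{'time': 0.1, 'qpos': array([ 1.11588924,  0.47771886,  0.02234918,  1.55632378, -0.01149902,
        1.10928757, -0.08310411]), 'qd': array([ 1.57726446e-03, -1.50642211e-03,  9.15108259e-04, -3.27013849e-03,
       -5.10111072e-05,  3.01274833e-03,  1.56438777e-04]), 'joint_efforts': array([ 5.02228053e-03, -5.84089065e+01,  1.54027339e+00, -2.73309267e+01,
       -5.41705429e-02,  1.31091831e-02,  8.51032013e-06]), 'ee_pos': array([ 0.22924762, -0.63434438,  0.23879025]), 'tool_rot': array([-4.11703621e-04,  8.18506588e-01, -5.74496578e-01, -6.91337031e-04]), 'ft_force': array([-0.1941805 , -0.01816406,  0.42751391]), 'torque': array([-0.00064543, -0.01874755, -0.02664495]), 'finger_gap': 0.08772063778147846}
```

View pics/scene0.png

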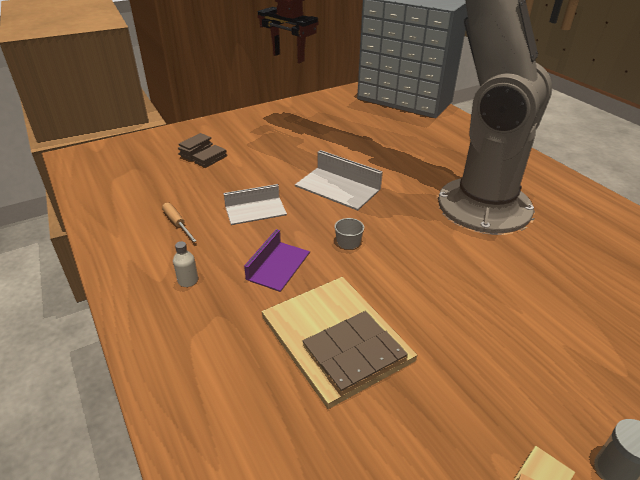

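View pics/top0.png

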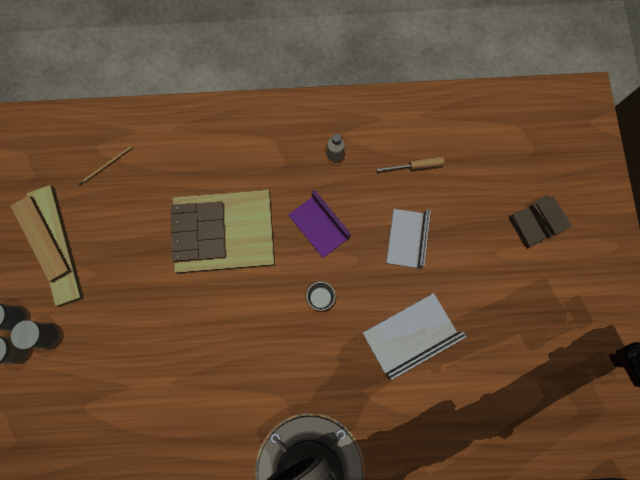

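The scene picture shows the two grey strips at about (255,205) and (340,180), the purple one at (277,262) and the roof panel at (340,340). In the top view the smaller grey strip (my target) is at (408,238) with its upstand on the right. The shingle lower edge is at about (225,232), opening to the right. I'll zoom in to measure.

```bash
cat > h.py <<'E'
import numpy as np, cv2
from bench import *
def ray(n,uv,z):
    c=get_calibration(n); R,t,K=c["R"],c["t"],c["K"]
    C=-R.T@t
    d=(R.T@np.linalg.inv(K)@np.r_[np.array(uv,float),1])
    return C+d*(z-C[2])/d[2]
def proj(n,X):
    c=get_calibration(n); p=c["K"]@(c["R"]@np.array(X)+c["t"]); return p[:2]/p[2]
def crop(n,img,box,k,name):
    x0,y0,x1,y1=box
    cv2.imwrite("pics/"+name,cv2.resize(img[y0:y1,x0:x1],None,fx=k,fy=k,interpolation=cv2.INTER_CUBIC))
E
python3 - <<'E'
from h import *
t=cv2.imread("pics/top0.png")
s=cv2.imread("pics/scene0.png")
crop(0,t,(375,195,455,275),7,"t_strip.png")
crop(0,t,(160,180,285,280),6,"t_roof.png")
crop(0,s,(255,270,425,410),4,"s_roof.png")
crop(0,s,(215,175,295,230),8,"s_strip.png")
E
```

```text
(no output)
```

View pics/t_strip.png

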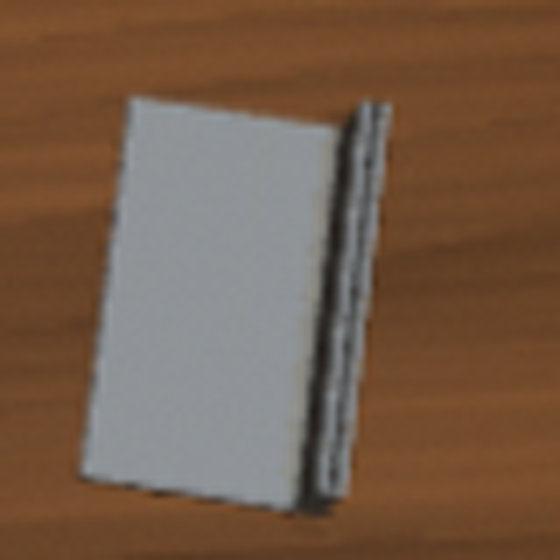

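View pics/t_roof.png

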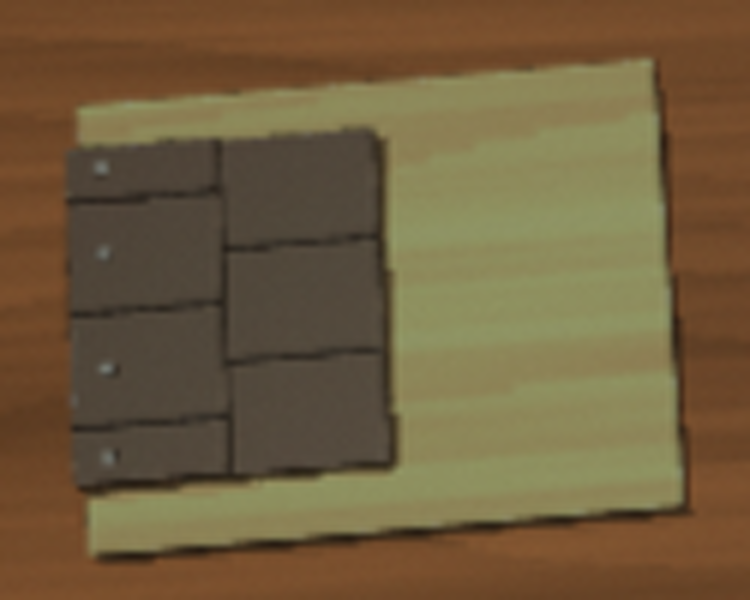

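View pics/s_roof.png

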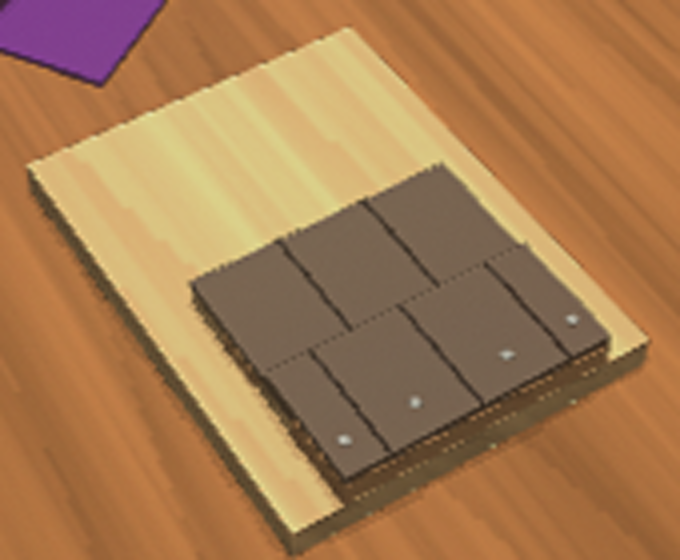

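View pics/s_strip.png

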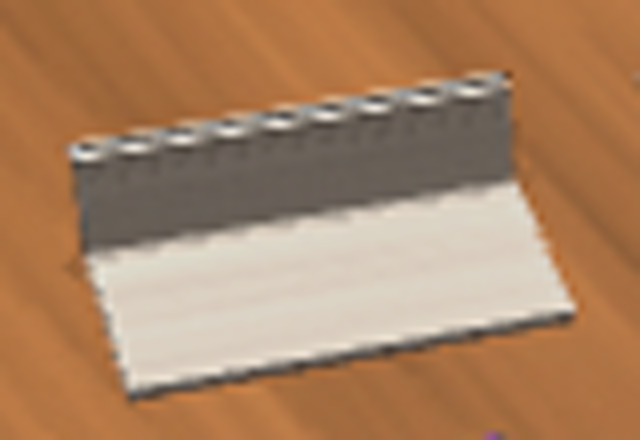

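```bash
cat >> h.py <<'E'
def unc(p,k,box): return [((a+.5)/k-.5+box[0],(b+.5)/k-.5+box[1]) for a,b in p]
def edge(img,a,b,w=3.0,ch=None):
    """sub-pixel strongest edge along normals of segment a-b; robust line fit"""
    g=cv2.GaussianBlur(img,(0,0),.7).astype(np.float32)
    a=np.array(a);b=np.array(b);d=(b-a)/np.linalg.norm(b-a);n=np.array([-d[1],d[0]])
    pts=[];o=np.arange(-w,w+.01,.1)
    for f in np.linspace(.1,.9,40):
        P=(a+(b-a)*f)+o[:,None]*n
        m=cv2.remap(g,P[:,0].astype(np.float32)[None],P[:,1].astype(np.float32)[None],cv2.INTER_LINEAR)[0]
        gr=np.linalg.norm(np.gradient(m,axis=0),axis=1)
        i=gr.argmax(); s=slice(max(0,i-6),i+7)
        pts.append(a+(b-a)*f+n*(gr[s]*o[s]).sum()/gr[s].sum())
    v=cv2.fitLine(np.array(pts,np.float32),cv2.DIST_HUBER,0,.01,.01).ravel()
    r=np.median(abs((np.array(pts)-v[2:])@np.array([-v[1],v[0]])))
    return v,r
def poly(img,c,w=3.0):
    L=[edge(img,c[i],c[(i+1)%len(c)],w) for i in range(len(c))]
    out=[]
    for i in range(len(c)):
        l,m=L[i-1][0],L[i][0]
        A=np.array([[l[0],-m[0]],[l[1],-m[1]]]);s=np.linalg.solve(A,m[2:]-l[2:])
        out.append(l[2:]+s[0]*l[:2])
    return np.array(out),[round(float(x[1]),2) for x in L]
E
python3 - <<'E'
from h import *
np.set_printoptions(precision=4,suppress=True)
t=cv2.imread("pics/top0.png");s=cv2.imread("pics/scene0.png")
def rep(name,n,img,c,z,w=2.5):
    p,r=poly(img,c,w); X=np.array([ray(n,q,z) for q in p])
    print(name,"res",r); print(p.round(1).tolist()); print(X[:,:2])
    print(" len",[round(float(np.linalg.norm(X[i]-X[(i+1)%len(X)]))*1e3,1) for i in range(len(X))],
     "ang",[round(float(np.degrees(np.arctan2(*(X[(i+1)%len(X)]-X[i])[[1,0]]))),1) for i in range(len(X))],"ctr",X.mean(0))
B=(160,180)
rep("deck T","top",t,unc([(77,107),(652,60),(685,510),(90,556)],6,B),.018)
rep("row T","top",t,unc([(222,140),(378,130),(394,466),(232,476)],6,B),.033)
Bs=(255,270)
rep("deck S","scene",s,unc([(30,168),(348,28),(648,345),(292,538)],4,Bs),.018)
rep("row S","scene",s,unc([(192,284),(442,164),(525,246),(267,372)],4,Bs),.033)
B=(375,195)
rep("leaf T","top",t,unc([(130,97),(340,125),(297,510),(82,477)],7,B),.004)
rep("ups T","top",t,unc([(360,100),(392,103),(347,497),(318,494)],7,B),.040,1.5)
Bs=(215,175)
rep("leaf S","scene",s,unc([(90,252),(515,182),(575,315),(128,390)],8,Bs),.004,2)
E
```

```text
deck T res [0.19, 0.15, 0.15, 0.08]
[[170.3000030517578, 197.3000030517578], [268.5, 189.8000030517578], [273.29998779296875, 263.70001220703125], [172.39999389648438, 272.1000061035156]]
[[0.6531 0.3149]
 [0.6594 0.0698]
 [0.4714 0.0646]
 [0.464  0.3079]]
 len [245.1, 188.0, 243.4, 189.2] ang [-88.5, -178.4, 91.8, 2.1] ctr [0.562  0.1893 0.018 ]
row T res [0.28, 0.27, 0.17, 0.29]
[[196.5, 202.8000030517578], [223.10000610351562, 200.3000030517578], [225.8000030517578, 258.20001220703125], [198.6999969482422, 260.0]]
[[0.6302 0.2461]
 [0.6332 0.1808]
 [0.4883 0.1763]
 [0.4874 0.2412]]
 len [65.3, 145.0, 64.9, 142.9] ang [-87.4, -178.2, 90.8, 2.0] ctr [0.5598 0.2111 0.033 ]
deck S res [0.11, 0.06, 0.35, 0.13]
[[261.20001220703125, 310.8999938964844], [342.0, 276.1000061035156], [416.3999938964844, 354.20001220703125], [327.0, 402.6000061035156]]
[[0.6606 0.0699]
 [0.4714 0.0637]
 [0.4646 0.302 ]
 [0.6537 0.3077]]
 len [189.3, 238.4, 189.2, 237.9] ang [-178.1, 91.6, 1.7, -88.3] ctr [0.5626 0.1858 0.018 ]
row S res [0.16, 0.12, 0.43, 0.5]
[[299.3999938964844, 340.8999938964844], [365.20
[... 641 characters left out ...]
.14, 0.07, 0.18]
[[425.8999938964844, 208.89999389648438], [430.3999938964844, 209.60000610351562], [424.1000061035156, 265.70001220703125], [419.29998779296875, 265.29998779296875]]
[[ 0.5823 -0.3111]
 [ 0.5797 -0.3218]
 [ 0.4435 -0.2924]
 [ 0.4451 -0.2813]]
 len [11.0, 139.4, 11.1, 140.4] ang [-103.2, 167.8, 81.9, -12.2] ctr [ 0.5126 -0.3016  0.04  ]
leaf S res [0.16, 0.09, 0.14, 0.18]
[[225.0, 206.5], [279.1000061035156, 197.1999969482422], [286.3999938964844, 213.3000030517578], [230.8000030517578, 223.39999389648438]]
[[ 0.5832 -0.3137]
 [ 0.4452 -0.2834]
 [ 0.4612 -0.211 ]
 [ 0.5977 -0.2401]]
 len [141.2, 74.2, 139.5, 75.0] ang [167.6, 77.5, -12.0, -101.2] ctr [ 0.5218 -0.262   0.004 ]
```

```bash
cat >> h.py <<'E'
from scipy.spatial.transform import Rotation as Ro
def st():
    s=state();q=s["tool_rot"];R=Ro.from_quat([q[1],q[2],q[3],q[0]]).as_matrix()
    return s,s["ee_pos"],R
def to(x,y,z,phi):
    """delta to world TCP target, tool-x heading phi deg"""
    s,p,R=st()
    cur=np.degrees(np.arctan2(R[1,0],R[0,0]))
    turn=-((phi-cur+180)%360-180)
    print("t",round(s["time"],2),"p",(p*1e3).round(1),"phi",round(cur,2),"tilt",(R[:2,2]*57.3).round(2),"F",s["ft_force"].round(1),"M",s["torque"].round(2),"gap",round(s["finger_gap"]*1e3,1))
    print("delta mm",(R.T@(np.array([x,y,z])-p)*1e3).round(1),"turn",round(turn,1))
E
python3 -c "
from h import *
to(.513,-.303,.12,-102.2)"
```

```text
t 0.1 p [ 229.2 -634.3  238.8] phi -70.13 tilt [-0.04  0.08] F [-0.2 -0.   0.4] M [-0.   -0.02 -0.03] gap 87.7
delta mm [-215.  -379.5  119.1] turn 32.1
```

Emit:
step_arm([
  [[-20, -35, 5], 2],
  [[-50, -88, 15], 7],
  [[-80, -141, 28], 12],
  [[-110, -194, 42], 17],
  [[-140, -247, 58], 22],
  [[-170, -300, 76], 27],
  [[-197, -348, 95], 30],
  [[-215, -379.5, 112], 32.1],
], hand=0.55)

```text
time: 1.1
ee_pos: [0.515, -0.3004, 0.1267]
tool_rot: [0.0, -0.629, 0.778, 0.0]
ft_force: [-0.4, -0.6, -0.0]
finger_gap: 0.0487
```

Emit:
step_arm([
  [[0, 0, 0], 0],
  [[0, 0, 0], 0],
])

```text
time: 1.35
ee_pos: [0.5126, -0.3045, 0.1276]
tool_rot: [-0.0, -0.628, 0.779, 0.0]
ft_force: [-0.0, -0.5, -0.5]
finger_gap: 0.0485
```

```bash
python3 -c "
from h import *
to(.513,-.303,.024,-102.2)
i=capture('top');cv2.imwrite('pics/top1.png',i)"
```

```text
t 1.35 p [ 512.6 -304.5  127.6] phi -102.25 tilt [-0.05 -0.03] F [-0.  -0.5 -0.5] M [ 0.05 -0.06 -0.01] gap 48.5
delta mm [-1.600e+00 -1.000e-01  1.036e+02] turn -0.1
```

Emit:
step_arm([
  [[-1, 0, 12], 0],
  [[-1.5, 0, 32], 0],
  [[-1.5, 0, 52], 0],
  [[-1.5, 0, 70], 0],
  [[-1.5, 0, 85], 0],
  [[-1.5, 0, 95], 0],
  [[-1.5, 0, 102], 0],
  [[-1.5, 0, 102.5], 0],
])

```text
time: 2.4
ee_pos: [0.5135, -0.3021, 0.0249]
tool_rot: [-0.0, -0.628, 0.778, 0.0]
ft_force: [0.7, 0.2, 0.2]
finger_gap: 0.0483
```

Emit:
step_arm([
  [[0, 0, 0], 0],
  [[0, 0, 0], 0],
])

```text
time: 2.65
ee_pos: [0.514, -0.3023, 0.0257]
tool_rot: [0.0, -0.628, 0.778, -0.0]
ft_force: [-1.2, 1.3, 0.2]
finger_gap: 0.0485
```

```bash
python3 -c "
from h import *
to(.513,-.303,.024,-102.2)
i=capture('scene');crop(0,i,(195,125,315,240),5,'s_grasp.png')"
```

```text
t 2.65 p [ 514.  -302.3   25.7] phi -102.23 tilt [ 0.05 -0.02] F [-1.2  1.3  0.2] M [ 0.04 -0.03  0.01] gap 48.5
delta mm [0.9 0.8 1.7] turn -0.0
```

View pics/s_grasp.png

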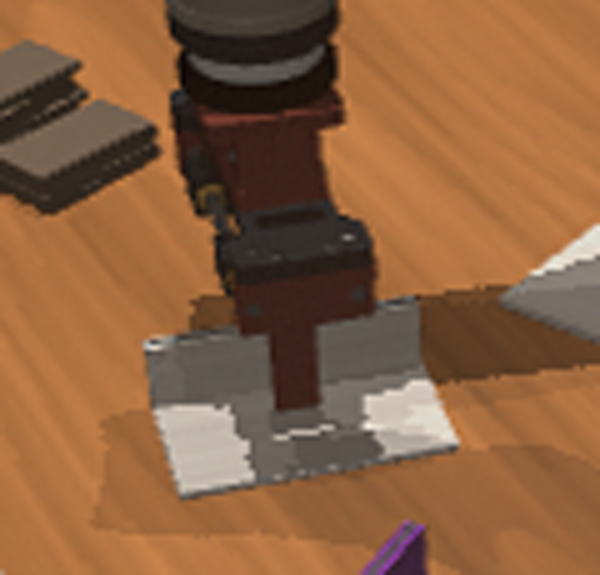

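The picture shows the fingers straddling the upstand at its middle, near (295,330) in the crop. I'll close on it.

Emit:
step_arm([
  [[0, 0, 0], 0],
  [[0, 0, 0], 0],
  [[0, 0, 0], 0],
  [[0, 0, 0], 0],
  [[0, 0, 0], 0],
  [[0, 0, 0], 0],
], hand=0)

```text
time: 3.45
ee_pos: [0.5136, -0.3023, 0.0252]
tool_rot: [-0.0, -0.628, 0.778, -0.0]
ft_force: [-0.5, -0.7, -0.8]
finger_gap: 0.01
```

Emit:
step_arm([
  [[0, 0, -3], 0],
  [[0, 0, -12], 0],
  [[0, 0, -30], 0],
  [[0, 0, -52], 0],
  [[0, 0, -74], 0],
  [[0, 0, -92], 0],
  [[0, 0, -100], 0],
  [[0, 0, -100], 0],
])

```text
time: 4.45
ee_pos: [0.5138, -0.3022, 0.1257]
tool_rot: [0.0, -0.628, 0.778, -0.0]
ft_force: [0.1, 0.3, -2.2]
finger_gap: 0.0098
```

```bash
python3 -c "
from h import *
to(.5625,.05,.120,-88.3)
cv2.imwrite('pics/top2.png',capture('top'));cv2.imwrite('pics/scene2.png',capture('scene'))"
```

```text
t 4.45 p [ 513.8 -302.2  125.7] phi -102.23 tilt [ 0.05 -0.02] F [ 0.1  0.3 -2.2] M [ 0.   -0.    0.01] gap 9.8
delta mm [-354.6   27.     5.6] turn -13.9
```

View pics/scene2.png

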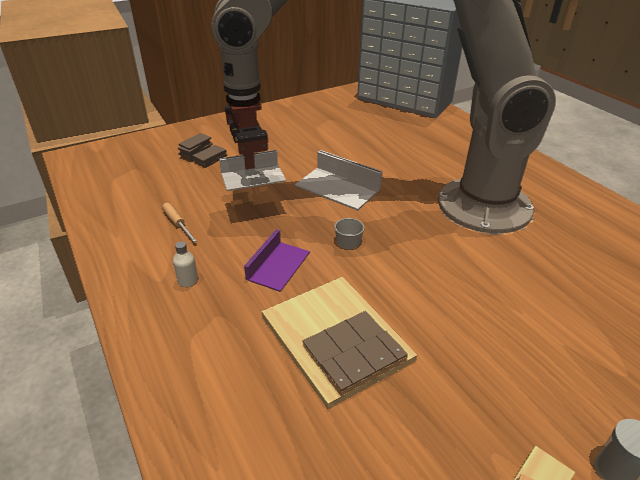

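The strip is held level at about 100 mm, and the bystanders look untouched. Next I carry it to a hover in front of the mouth.

```bash
python3 -c "
from h import *
to(.5656,.077,.120,-88.3)"
```

```text
t 4.55 p [ 513.2 -301.9  124.6] phi -102.23 tilt [-0.05  0.03] F [ 1.   0.1 -0.9] M [ 0.01  0.04 -0.01] gap 10.0
delta mm [-381.4   29.     4.7] turn -13.9
```

Emit:
step_arm([
  [[-10, 1, 0], 0],
  [[-35, 3, 0], -1],
  [[-65, 5, 0], -2],
  [[-97, 7, 0], -3.5],
  [[-130, 10, 0], -5],
  [[-163, 12, 0], -6],
  [[-196, 15, 0], -7.5],
  [[-229, 17, 0], -9],
])

```text
time: 5.55
ee_pos: [0.545, -0.0714, 0.125]
tool_rot: [0.0, -0.688, 0.726, 0.0]
ft_force: [0.1, 0.6, -1.8]
finger_gap: 0.01
```

```bash
python3 -c "
from h import *
to(.5656,.077,.085,-88.3)"
```

```text
t 5.55 p [545.  -71.4 125. ] phi -93.02 tilt [-0.04  0.04] F [ 0.1  0.6 -1.8] M [-0.01 -0.03 -0.03] gap 10.0
delta mm [-149.2  -12.7   40. ] turn -4.7
```

Emit:
step_arm([
  [[-30, -3, 0], -1],
  [[-60, -5, 2], -2],
  [[-88, -7, 6], -3],
  [[-112, -9, 14], -4],
  [[-132, -11, 24], -4.7],
  [[-145, -12.5, 34], -4.7],
  [[-149, -12.7, 40], -4.7],
  [[-149, -12.7, 40], -4.7],
])

```text
time: 6.55
ee_pos: [0.5662, 0.0726, 0.0844]
tool_rot: [0.001, 0.716, -0.698, -0.0]
ft_force: [-0.3, -0.1, -0.5]
finger_gap: 0.0097
```

Emit:
step_arm([
  [[0, 0, 0], 0],
  [[0, 0, 0], 0],
])

```text
time: 6.8
ee_pos: [0.5669, 0.0725, 0.0855]
tool_rot: [-0.0, 0.716, -0.698, 0.0]
ft_force: [-0.9, 0.5, -1.4]
finger_gap: 0.0096
```

Run:
```python
from h import *
to(.5656,.077,.085,-88.3)
t=capture('top');s=capture('scene')
cv2.imwrite('pics/top3.png',t);cv2.imwrite('pics/scene3.png',s)
crop(0,t,(160,180,300,285),5,"t3.png");crop(0,s,(240,230,420,400),4,"s3.png")
```

```text
t 6.8 p [566.9  72.5  85.5] phi -88.6 tilt [ 0.04 -0.01] F [-0.9  0.5 -1.4] M [ 0.02  0.02 -0.  ] gap 9.6
delta mm [-4.6  1.1  0.5] turn -0.3
```

View pics/t3.png

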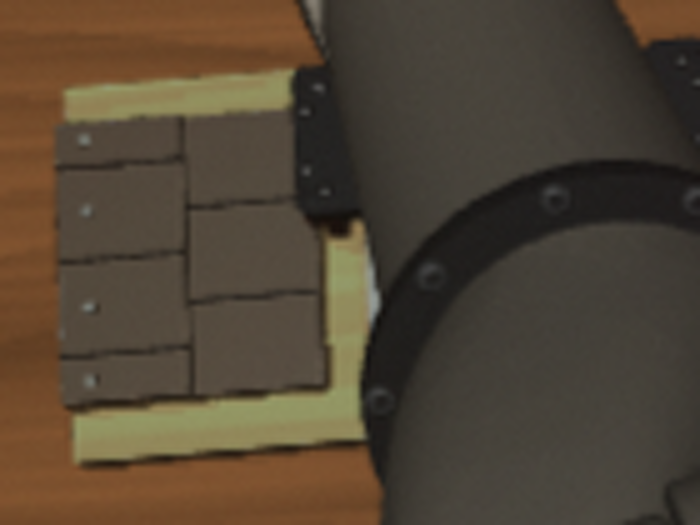

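View pics/s3.png

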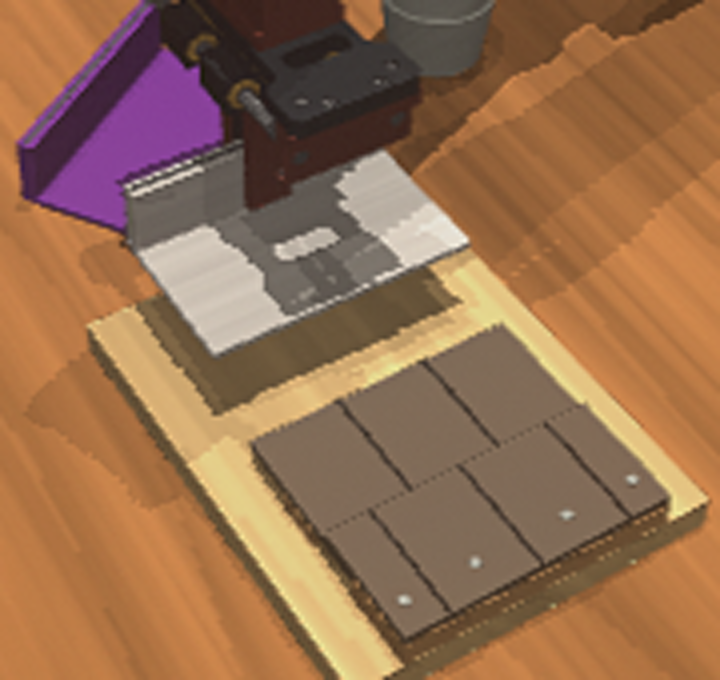

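The scene crop shows the strip hovering level over the bare board, with its free edge from (215,353) to (468,243). The row's lower edge runs from (253,443) to (503,325). I'll compare the two in this one view.

```bash
cat >> h.py <<'E'
def line_pts(n,img,a,b,z,w=2):
    """refined free edge; returns world mid-ish points on plane z and heading"""
    v,r=edge(img,a,b,w); 
    f=lambda p:v[2:]+v[:2]*((np.array(p)-v[2:])@v[:2])
    A,B=ray(n,f(a),z),ray(n,f(b),z); return A,B,r
E
python3 - <<'E'
from h import *
np.set_printoptions(precision=4,suppress=True)
s=cv2.imread("pics/scene3.png");B=(240,230)
def rep(name,c,z,w=2):
    p,r=poly(s,unc(c,4,B),w);X=np.array([ray("scene",q,z) for q in p])
    print(name,r);print((X[:,:2]*1e3).round(1).tolist())
    n=len(X);print([ (round(float(np.linalg.norm(X[i]-X[(i+1)%n]))*1e3,1),round(float(np.degrees(np.arctan2(*(X[(i+1)%n]-X[i])[[1,0]]))),1)) for i in range(n)])
rep("leaf",[(140,243),(215,353),(468,243),(388,152)],.0643)
rep("row",[(253,443),(503,325),(585,408),(330,528)],.033,1.5)
E
```

```text
leaf [0.09, 0.23, 0.13, 0.65]
[[635.7, 80.6], [635.0, 155.4], [494.5, 152.2], [496.6, 76.6]]
[(74.8, 90.6), (140.6, -178.7), (75.6, -88.4), (139.2, 1.7)]
row [0.16, 0.1, 0.29, 0.09]
[[632.5, 183.2], [492.6, 179.4], [491.2, 240.2], [627.9, 244.1]]
[(140.0, -178.4), (60.8, 91.3), (136.8, 1.6), (61.0, -85.7)]
```

```bash
python3 -c "
from h import *
to(.5652,.0898,.0465,-88.35)"
```

```text
t 6.9 p [566.8  72.8  85.5] phi -88.58 tilt [ 0.04 -0.  ] F [ 0.4  0.3 -1.9] M [ 0.04 -0.01  0.02] gap 9.9
delta mm [-17.    1.2  39. ] turn -0.2
```

Emit:
step_arm([
  [[-3, 0, 4], 0],
  [[-8, 0.5, 10], -0.1],
  [[-13, 1, 18], -0.2],
  [[-16, 1.2, 26], -0.2],
  [[-17, 1.2, 33], -0.2],
  [[-17, 1.2, 37], -0.2],
  [[-17, 1.2, 39], -0.2],
  [[-17, 1.2, 39], -0.2],
])

```text
time: 7.9
ee_pos: [0.565, 0.09, 0.0461]
tool_rot: [0.0, 0.717, -0.697, 0.0]
ft_force: [0.2, -0.0, -0.9]
finger_gap: 0.0099
```

Emit:
step_arm([
  [[0, 0, 0], 0],
  [[0, 0, 0], 0],
])

```text
time: 8.15
ee_pos: [0.5651, 0.0902, 0.0464]
tool_rot: [-0.0, 0.717, -0.697, 0.0]
ft_force: [0.0, 0.2, -1.3]
finger_gap: 0.01
```

Run:
```python
from h import *
to(.5652,.0898,.0440,-88.35)
s=capture('scene')
cv2.imwrite('pics/scene4.png',s)
crop(0,s,(240,240,420,400),4,"s4.png")
```

```text
t 8.15 p [565.1  90.2  46.4] phi -88.33 tilt [0.03 0.  ] F [ 0.   0.2 -1.3] M [-0.   -0.   -0.02] gap 10.0
delta mm [ 0.4 -0.1  2.4] turn 0.0
```

View pics/s4.png

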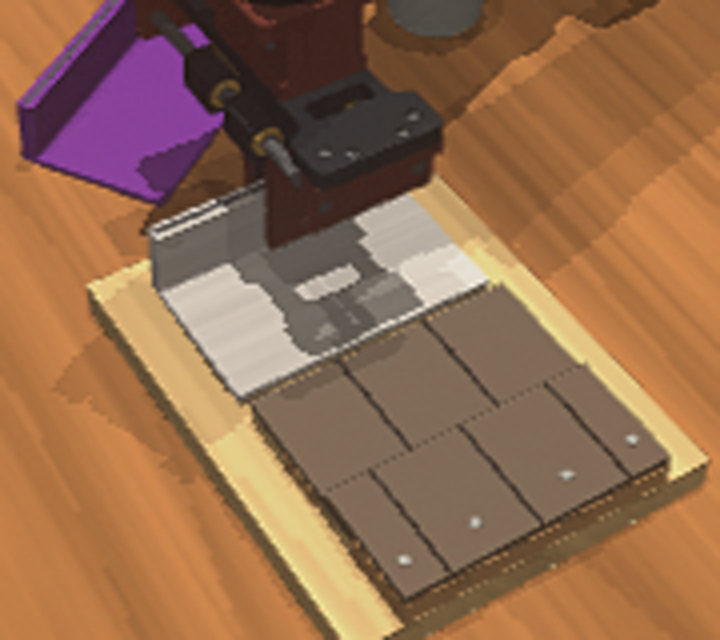

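The crop shows the leaf flat, just short of the row's lower edge (leaf corners near (240,400) and (490,285), row corners near (253,405) and (503,285)). I'll quantify the lateral alignment of the ends.

Run:
```python
from h import *
s=cv2.imread("pics/scene4.png");B=(240,240)
d=np.array([np.cos(np.radians(91.65)),np.sin(np.radians(91.65))]);yv=np.array([-d[1],d[0]]);M=np.array([.5625,.1818])
zt=.0464-.0252+.004
for nm,a,b,z in [("leafL",(160,290),(240,398),zt),("leafR",(412,195),(485,277),zt),("rowL",(253,405),(330,489),.033),("rowR",(503,287),(585,366),.033),
   ("ups top L-R front",(155,240),(250,193),.0464-.0252+.04),("deckL",(95,300),(330,640),.018),("deckR",(540,290),(700,455),.018)]:
    A,C,r=line_pts("scene",s,*unc([a,b],4,B),z,1.5)
    q=[((P[:2]-M)*1e3) for P in (A,C)]
    print(nm,"lap x,y:",[(round(float(v@d),1),round(float(v@yv),1)) for v in q],"res",round(float(r),2),"head",round(float(np.degrees(np.arctan2(*(C-A)[[1,0]]))),2))
```

```text
leafL lap x,y: [(-87.1, -69.0), (-9.7, -69.5)] res 0.09 head 91.28
leafR lap x,y: [(-78.2, 70.3), (-13.4, 70.1)] res 0.13 head 91.46
rowL lap x,y: [(2.7, -70.1), (60.3, -67.6)] res 0.13 head 94.2
rowR lap x,y: [(1.8, 70.1), (62.2, 69.4)] res 0.11 head 91.03
ups top L-R front lap x,y: [(-84.0, -70.8), (-89.0, -16.9)] res 0.42 head -173.01
deckL lap x,y: [(-104.1, -94.2), (114.0, -96.3)] res 0.06 head 91.1
deckR lap x,y: [(1.6, 94.1), (119.5, 94.8)] res 0.07 head 92.03
```

Emit:
step_arm([
  [[0, -0.3, 1], 0],
  [[-2, -0.3, 1.8], 0],
  [[-7, -0.3, 1.8], 0],
  [[-13, -0.3, 1.8], 0],
  [[-19, -0.3, 1.8], 0],
  [[-25, -0.3, 1.8], 0],
  [[-30, -0.3, 1.8], 0],
  [[-33, -0.3, 1.8], 0],
])

```text
time: 9.2
ee_pos: [0.5642, 0.1237, 0.0443]
tool_rot: [-0.0, 0.717, -0.697, -0.0]
ft_force: [0.6, -0.5, -1.7]
finger_gap: 0.0099
```

Run:
```python
from h import *
to(.5640,.1318,.0432,-88.35)
s=capture('scene')
cv2.imwrite('pics/scene5.png',s)
crop(0,s,(240,240,420,400),4,"s5.png")
```

```text
t 9.2 p [564.2 123.7  44.3] phi -88.31 tilt [0. 0.] F [ 0.6 -0.5 -1.7] M [-0.03 -0.    0.03] gap 9.9
delta mm [-8.1  0.   1.1] turn 0.0
```

View pics/s5.png

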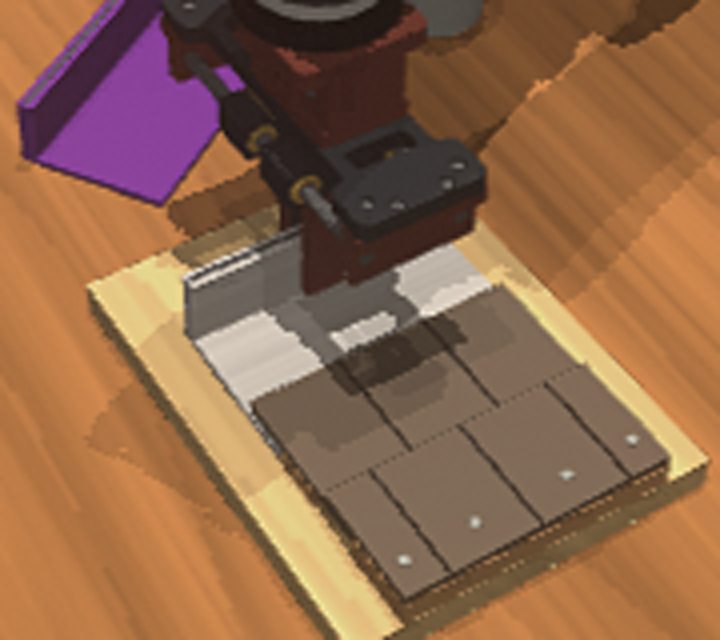

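The leaf's free edge is under the row: its left side passes beneath at about (255,415), and the row corners haven't moved. Next is a slow push to the batten, watching the force.

Emit:
step_arm([
  [[-1.5, 0, 0.3], 0],
  [[-3, 0, 0.6], 0],
  [[-4.5, 0, 0.6], 0],
  [[-5.5, 0, 0.6], 0],
  [[-6.5, 0, 0.6], 0],
  [[-7, 0, 0.6], 0],
])

```text
time: 10.0
ee_pos: [0.5641, 0.1301, 0.0438]
tool_rot: [0.0, 0.717, -0.697, 0.0]
ft_force: [-0.0, -0.9, -0.8]
finger_gap: 0.01
```

Emit:
step_arm([
  [[-0.5, 0, 0], 0],
  [[-1, 0, 0], 0],
  [[-1, 0, 0], 0],
])

```text
time: 10.38
ee_pos: [0.5642, 0.1302, 0.0438]
tool_rot: [0.0, 0.717, -0.697, 0.0]
ft_force: [0.7, -4.5, 0.8]
finger_gap: 0.0098
```

Force along the push rose to 4.5 N at y ≈ 130 mm, which agrees with the batten's estimated place. Now I'll press down gradually.

Emit:
step_arm([
  [[0, 0, 0.5], 0],
  [[0, 0, 1], 0],
  [[0, 0, 1.5], 0],
  [[0, 0, 1.5], 0],
])

```text
time: 10.88
ee_pos: [0.5642, 0.1302, 0.0431]
tool_rot: [0.0, 0.717, -0.697, 0.0]
ft_force: [-2.6, -6.5, 9.8]
finger_gap: 0.0096
```

```bash
python3 -c "
from h import *
to(.5640,.1318,.0432,-88.35)"
```

```text
t 10.88 p [564.2 130.2  43.1] phi -88.38 tilt [ 0.01 -0.06] F [-2.6 -6.5  9.8] M [-1.11  0.57  0.12] gap 9.6
delta mm [-1.6  0.2 -0.1] turn -0.0
```

Emit:
step_arm([
  [[0, 0, 0.5], 0],
  [[-0.2, 0, 1], 0],
  [[-0.3, 0, 1.5], 0],
  [[-0.3, 0, 1.5], 0],
  [[-0.3, 0, 1.5], 0],
])

```text
time: 11.5
ee_pos: [0.5643, 0.1302, 0.0431]
tool_rot: [0.0, 0.717, -0.697, 0.001]
ft_force: [-7.2, -7.5, 24.3]
finger_gap: 0.0098
```

Run:
```python
from h import *
to(.5640,.1318,.0432,-88.35)
s=capture('scene')
cv2.imwrite('pics/scene6.png',s)
crop(0,s,(240,240,420,400),4,"s6.png")
cv2.imwrite('pics/top6.png',capture('top'))
B=(240,240)
d=np.array([np.cos(np.radians(91.65)),np.sin(np.radians(91.65))]);yv=np.array([-d[1],d[0]]);M=np.array([.5625,.1818])
for nm,a,b,z in [("leafL",(198,345),(245,408),.022),("leafR",(455,255),(485,287),.022),("rowL",(253,405),(330,489),.033),("rowEdge",(253,405),(503,287),.033),("upsTop",(198,278),(270,245),.058)]:
  for n,im in (("4",cv2.imread("pics/scene4.png")),("6",s)):
    A,C,r=line_pts("scene",im,*unc([a,b],4,B),z,2)
    q=[((P[:2]-M)*1e3) for P in (A,C)]
    print(nm,n,[(round(float(v@d),1),round(float(v@yv),1)) for v in q],"res",round(float(r),2),round(float(np.degrees(np.arctan2(*(C-A)[[1,0]]))),2))
```

```text
t 11.5 p [564.3 130.2  43.1] phi -88.4 tilt [ 0.02 -0.09] F [-7.2 -7.5 24.3] M [-1.49  1.63  0.09] gap 9.8
delta mm [-1.6  0.2 -0.1] turn -0.1
leafL 4 [(-50.0, -68.2), (-6.0, -68.2)] res 0.14 91.6
leafL 6 [(-49.7, -69.3), (-5.8, -69.4)] res 0.12 91.59
leafR 4 [(-36.3, 72.2), (-10.6, 69.6)] res 0.26 85.82
leafR 6 [(-36.1, 70.3), (-10.9, 70.0)] res 0.1 90.97
rowL 4 [(2.6, -69.7), (60.4, -68.6)] res 0.1 92.71
rowL 6 [(3.5, -72.6), (60.4, -67.6)] res 0.15 96.7
rowEdge 4 [(-0.3, -69.1), (-1.9, 69.5)] res 0.26 -177.67
rowEdge 6 [(-0.3, -69.1), (-0.4, 69.1)] res 0.14 -178.33
upsTop 4 [(-58.0, -63.6), (-58.2, -24.5)] res 0.11 -177.94
upsTop 6 [(-53.1, -64.5), (-53.8, -25.5)] res 0.08 -177.23
```

View pics/s6.png

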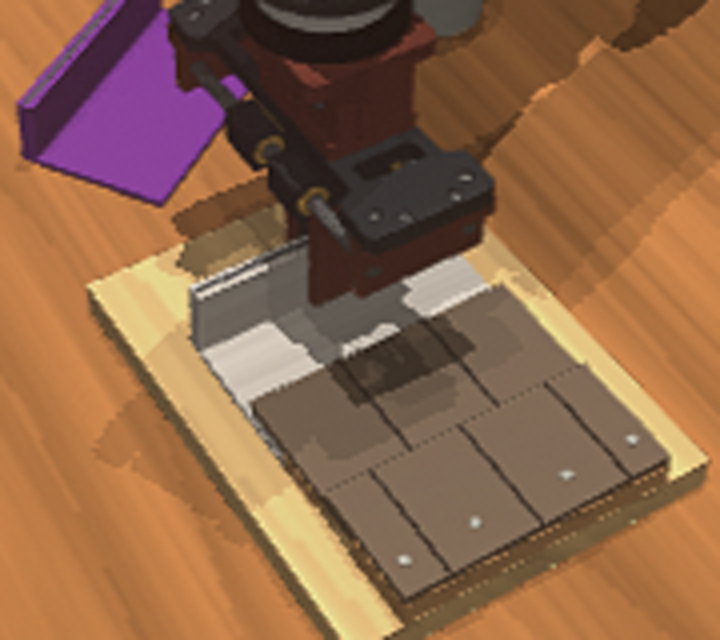

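View pics/top6.png

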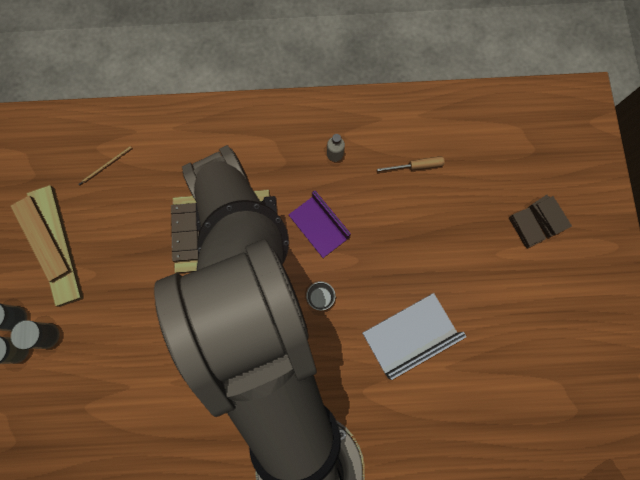

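Measured in the lap frame, the leaf ends are at y = -69.4 and +70.2 mm. The row edge hasn't moved between pictures. I'll hold for a moment to check it's steady before handing in.

Emit:
step_arm([
  [[0, 0.3, 0], 0],
  [[0, 0.5, 0], 0],
  [[0, 0.5, 0], 0],
  [[0, 0.5, 0], 0],
  [[0, 0.5, 0], 0],
  [[0, 0.5, 0], 0],
])

```text
time: 12.35
ee_pos: [0.5643, 0.1302, 0.0431]
tool_rot: [0.0, 0.717, -0.697, 0.001]
ft_force: [-5.5, -8.4, 22.8]
finger_gap: 0.01
```

Run:
```python
from h import *
to(.5640,.1318,.0432,-88.35)
s=capture('scene');a=cv2.imread('pics/scene6.png');cv2.imwrite('pics/scene7.png',s)
print("changed px in roof area",int((cv2.absdiff(a,s)[270:410,255:425].max(2)>25).sum()))
o=cv2.imread('pics/scene0.png')
print("bystander change",[int((cv2.absdiff(o,s)[r].max(2)>40).sum()) for r in (np.s_[240:290,170:200],np.s_[200:245,160:200],np.s_[222:250,333:366])])
```

```text
t 12.35 p [564.3 130.2  43.1] phi -88.41 tilt [ 0.07 -0.07] F [-5.5 -8.4 22.8] M [-1.44  1.38  0.16] gap 10.0
delta mm [-1.6  0.2 -0.1] turn -0.1
changed px in roof area 19
bystander change [0, 0, 290]
```

Run:
```python
from h import *
a=cv2.imread('pics/scene0.png')[205:265,310:390];b=cv2.imread('pics/scene7.png')[205:265,310:390]
cv2.imwrite('pics/tin.png',cv2.resize(np.hstack([a,b]),None,fx=5,fy=5))
```

```text
(no output)
```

View pics/tin.png

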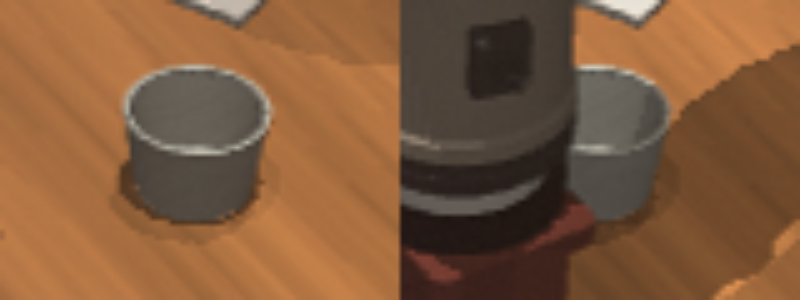

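The tin hasn't moved: its right rim is at (270,110) in the left half and (670,110) in the right, the same spot. The arm only covers part of it. I'm handing in.

```bash
python3 -c "
from bench import *
job_done();s=state();print(s['time'],s['ee_pos'],s['ft_force'],s['finger_gap'])"
```

```text
the job is handed in; nothing more can be done
the job is handed in; nothing more can be done
```

The strip's leaf is under the shingle row, against what I take to be the batten, and the gripper is still holding the strip and pressing it down on the board. I handed it in at about 12.5 s.

I gripped the smaller bare-aluminium strip by the middle of its upstand. The leaf then slid in about 1 mm above the board until a hard stop, and I pressed down after that.

**Last checks:**
- **Downward press:** about 23 N, with about 8 N still pushing against the stop.
- **Grip:** the fingers are closed on the upstand at 10 mm.
- **Position:** the leaf's ends are at about -69.4 and +70.2 mm against the row's ±70 mm, and the strip is square to the row to within about half a degree. The tool position did not change while I held it there for 0.75 s.
- **Shingles:** their lower edge looks unmoved in the pictures.
- **Bystanders:** the glue bottle and screwdriver are unchanged. A pixel check flagged the tin, but only because the arm covers part of it; it has not moved.

**Disagreements:**
- **Stop position:** the leaf stopped about 1.6 mm before where the camera estimate put the batten. That is within the 2 mm calibration error, and the push force rose before the strip was pressed onto the board, so I take it as the batten.
- **Side force:** about 5 N along the strip remained at the end.
- **Upstand edge:** one short edge read about 1° off square, while the leaf's sides and the tool angle did not.

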